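Draw the sagging gate bolt and hold the gate ajar

TASK

Open the little bench store: its gate bolt sags behind the bent-up lip of its keeper, so lift the bolt by its red knob and, while it is lifted, draw it back along the gate until its head is clear of the keeper post, without forcing it against the keeper. Then pull the spring-closed gate about 20 degrees open towards the robot so that someone could reach in, and finish still holding it ajar there with the gripper, steady. Leave the bottle, tape roll, flux tin and red screwdriver where they are.

Things in the scene. Friction and masses are not known exactly. Their poses are not given: they have to be found in the camera images.
- store: fixed low bench store, 175 x 360 mm plywood base 10 mm thick with mesh sides and back 85 mm high and two grey posts 105 mm high. Origin on the bench under the closed gate's line; its x axis points into the store (away from the front), y to the left along the closed gate, z up. The gate hinge axis is vertical at y = +150 mm; the keeper post is centred at y = -139 mm (50 mm wide along y)
- gate: blue barred gate, 252 mm long, 22 mm thick, top rail 105 mm above the bench. Origin on the hinge axis at bench level; its y axis points from the free end to the hinge, x into the store when closed. A spring shuts it: about 0.3 N m closed, 0.5 N m at 0.35 rad
- bolt: steel barrel bolt, 12 mm rod along the gate's top rail in two tall brass staples (tops 146 mm above the bench). Origin on the rod axis under the red knob, 120 mm above the bench at the start; axes as the gate's. Head (26 mm diameter, 16 mm long) centred at y = -90 mm. The upright red knob: 15 mm diameter up to 66 mm above the rod axis, then a 21 mm cap to 72 mm
- knob (a point): the middle of the red knob's grip, 50 mm above the rod axis (170 mm above the bench at the start); may be gripped from above in any yaw
- lip (a point): middle of the top edge of the keeper's bent-up steel lip, 113 mm above the bench, 5 mm thick. With the bolt sagging, the bolt head's underside hangs 6 mm below it, and the head stands 6 mm behind it (on the far side from the gate) when fully shot; the lip stops the head unless the bolt is lifted more than 6 mm
- bolt_draw (a joint): travel of the bolt along the gate towards the hinge, m: 0 fully shot, 0.045 fully drawn. The head meets the lip at 0.006 unless lifted, and has passed over it and is clear of the keeper from 0.03. The keeper's front cheek keeps the gate shut until then. It stays where it is left (friction 1.5 N)
- bolt_lift (a joint): height of the bolt above its sagging rest, m: 0 sagging, 0.016 stop. It falls by its own weight (about 160 g)
- gate_angle (a joint): opening angle of the gate, rad: 0 shut, growing as its free end swings out towards the robot (clockwise seen from above about the hinge axis), 1.3 stop
- flux_bottle: brown dropper bottle, 33 mm wide, 102 mm high, standing in the store; origin at its foot. Leave alone
- tape_roll: black tape roll, 62 mm wide, 19 mm high, lying in the store; origin at its underside. Leave alone
- flux_tin: white round tin, 56 mm wide, 22 mm high, on the bench; origin at its underside. Leave alone
- red_driver: screwdriver with red handle, 146 mm long, on the bench; origin at its underside, middle. Leave alone

How it is judged:
By the outcome, as a careful person would: the job done as asked, in the order asked, and still so for the second after the job is handed in, while the arm keeps its last pose, push and grip.
It also fails if it takes over 35 s, if anything falls off the work surface, if the arm or the gripper's body presses on something with over 40 N, if the wrist force passes 120 N, or if a joint passes its speed limit or range.

ROBOT

A 6-joint arm with a two-finger parallel gripper is mounted at the origin on a cart in front of the work surface, level with it; the furniture and walls round the work are solid. World frame = base frame: x ahead of the robot, y to its left, z up, the work surface at z = 0. Lengths are in m, angles in rad, forces in N, time in s.
With the tool pointing down it reaches from about 0.3 to 0.775 m from the base axis. Payload 14.6 kg.
Tool frame: the origin (TCP) lies at the centre of the arm's flange, where the gripper is bolted on; the fingertips stand 199 mm ahead of it and the grasp point (between the pads) lies 180 mm ahead of it; z points along the fingers, y is the line along which they close (so a half turn about z gives the same grasp; the last joint's range is limited). The gripper opens to 94 mm and grips with 3 to 60 N. Pads are 16 mm wide; open, the fingers measure 119 mm over their backs; the gripper's body (75 mm by 177 mm) begins 78 mm behind the grasp point.
Start: joints at [1.213, 0.3, 1.521, -0, 1.321, -0.067], TCP at [0.158, 0.527, 0.405] pointing down, gripper open.
Joint ranges: [-3.03, 3.03], [-0.79, 2.21], [0.23, 2.52], [-1.04, 4.18], [0, 3.07], [-2.55, 2.55]. Speed limits (rad/s): [2.22, 2.22, 2.57, 3.14, 3.14, 3.14].

INTERFACE

Orientations are given as [roll, pitch, yaw] about the fixed x, y, z axes, in that order (R = Rz(yaw) Ry(pitch) Rx(roll)).
In Python, from station import ctrl gives the robot as it stands. The module is installed in compiled form; this text tells all that it offers.
- The arm moves only by the tool servo_tool, never from a script. Its argument "motion" is a list of rows, each a list of 5 numbers: the closure, from 0 (fully open) to 1 (shut), then the shift along the world's x, y, z in cm, then the turn about the world's z in degrees. A call has 1 to 20 rows; each row is the pose to reach, as a shift and turn from the pose commanded when the call began; what a row does not reach only later rows make up. A row lasts 1/8 s, in which the tool goes at most 62.5 mm and 10.7 degrees, less where a joint would pass 70% of its speed; a pose out of reach is approached as far as the arm can. A call with a gripper value outside its range is refused whole. The fingers move at their own pace and stop on an object; "squeeze" is the grip in N (left out, the last holds). Time passes only in rows, so rows that repeat a pose let the fingers close. It gives the time, the measured TCP pose, the force, the opening and the grip force at its end, in the units of the state.
- ctrl.get_obs(): the state, without advancing time (a new reading comes with each control period).
- ctrl.camera(name): name is "scene" or "top" or "wrist"; returns a dict with "image" (400x640x3 uint8, red, green, blue), "fx", "fy", "cx", "cy" (pixels), "camera_from_world" (4x4, takes a point from world to camera coordinates); the wrist camera has in their place "hand_eye" (4x4, takes a point from camera to tool coordinates, whose origin is the TCP and whose axes are the flange's). Camera axes: x right, y up, looking along -z (the intrinsics and any distortion apply to the point x, -y, -z); pixel columns grow to the right and rows downward; lengths in m; the calibration is good to about 2 mm. A picture is of the moment at which its call begins: read the wrist's pose just before it. There is no depth.
- ctrl.hand_in(): hands the job in; it is judged then, once.
The state is a dict: "time_s": time; "qpos": joint angles; "joint_vel": joint speeds; "tau": joint torques, N m; "ee_pos": TCP position; "eef_rot": TCP orientation; "force": force on the tool from outside, world axes, zero at the start; "moment": the same for the moment, N m; "grip_width": finger opening in m; "grip_force": force on a finger pad.
Only numpy, scipy, OpenCV 4.12 (cv2) and the standard library are available. Lean on these libraries where they do the work, as an engineer would, in place of code of your own. Each camera call takes 0.05 s, during which the arm holds its last target. There are 200 camera calls.

## Working session

There is one attempt and no reset: what is moved stays moved. The work goes in short steps, Python scripts to look and compute and a tool call to move; the robot and the scene stay as the last step left them, time stands still between calls to the robot, and variables do not carry over. Pictures are saved under pics/ and viewed, at most 10 in all, crops included, and the job is handed in when it is done.

Besides the shell and the picture viewer there is one more tool, called after "Request:" by a JSON object that holds its "fn" and its "kwargs", one argument or row to a line. servo_tool: Moves the arm, as the interface text tells. Its arguments: {"type":"object","properties":{"motion":{"type":"array","items":{"type":"array","items":{"type":"number"}}},"squeeze":{"type":"number"}},"required":["motion"]}

```bash
mkdir -p pics; cat > h.py <<'E'
import numpy as np, cv2
from station import ctrl
def ray(c,u,v):
    T=np.linalg.inv(c["camera_from_world"]); d=np.array([(u-c["cx"])/c["fx"],-(v-c["cy"])/c["fy"],-1.])
    return T[:3,3],T[:3,:3]@d
def onz(c,u,v,z):
    o,d=ray(c,u,v); return o+d*(z-o[2])/d[2]
def proj(c,p):
    q=c["camera_from_world"]@np.append(p,1); return c["fx"]*q[0]/-q[2]+c["cx"], c["fy"]*-q[1]/-q[2]+c["cy"]
E
python3 - <<'E'
from h import *
for n in("top","scene"):
    c=ctrl.camera(n); cv2.imwrite(f"pics/{n}0.png",c["image"][:,:,::-1]); print(n,[k for k in c],c["fx"],c["camera_from_world"].round(3).tolist())
print(ctrl.get_obs())
E
```

```text
top ['image', 'fx', 'fy', 'cx', 'cy', 'camera_from_world'] 376.9886125790924 [[0.008, -1.0, 0.004, -0.03], [0.99, 0.008, 0.142, -0.534], [-0.142, 0.003, 0.99, -1.052], [0.0, 0.0, 0.0, 1.0]]
scene ['image', 'fx', 'fy', 'cx', 'cy', 'camera_from_world'] 373.1711061329291 [[-0.843, -0.537, 0.01, 0.442], [0.398, -0.611, 0.684, -0.302], [-0.361, 0.581, 0.729, -0.735], [0.0, 0.0, 0.0, 1.0]]
{'time_s': 0.1, 'qpos': array([ 1.21337597e+00,  3.00421186e-01,  1.52153004e+00,  7.07812842e-06,
        1.32069493e+00, -6.66254510e-02]), 'joint_vel': array([-0.00068808, -0.00178103, -0.00236509,  0.00189304,  0.00180189,
        0.00131245]), 'tau': array([ 1.45007711e-03, -5.32644331e+01, -3.53281546e+01,  7.10526528e-02,
        2.35679455e-02, -6.52608173e-05]), 'ee_pos': array([0.15769781, 0.52687597, 0.40413519]), 'eef_rot': array([-3.14054194e+00, -7.69794041e-05,  2.85079595e+00]), 'force': array([-0.41359612,  0.55964034, -0.25698266]), 'moment': array([-0.03634079, -0.03279789,  0.05552874]), 'grip_force': 0.0, 'grip_width': 0.09386051403672431}
```

View pics/top0.png

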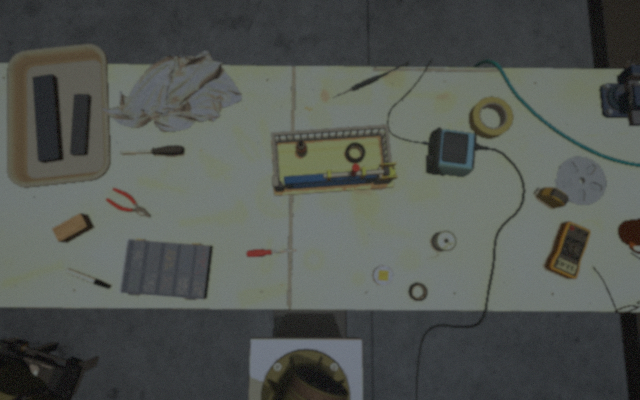

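View pics/scene0.png

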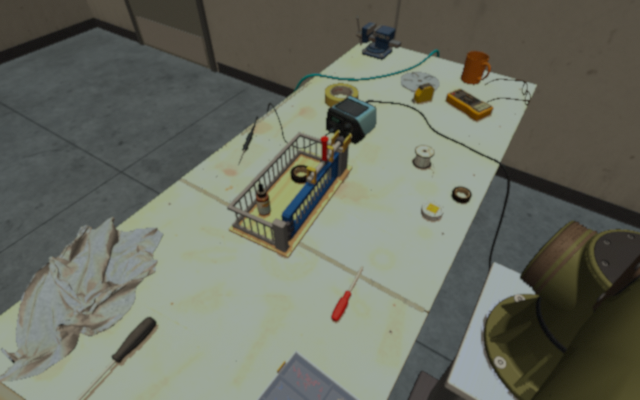

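```bash
python3 - <<'E'
from h import *
ims=[]
for n,(u0,u1,v0,v1) in (("top",(262,412,115,200)),("scene",(225,375,120,255))):
    c=ctrl.camera(n); im=c["image"]; hsv=cv2.cvtColor(im,cv2.COLOR_RGB2HSV)
    for nm,m in(("red",cv2.inRange(hsv,(0,150,60),(6,255,255))|cv2.inRange(hsv,(172,150,60),(180,255,255))),("blue",cv2.inRange(hsv,(100,110,40),(125,255,255)))):
        k,l,s,ce=cv2.connectedComponentsWithStats(m)
        for i in range(1,k):
            if s[i,4]>8 and u0<ce[i][0]<u1 and v0<ce[i][1]<v1:
                pts=np.argwhere(l==i)[:,::-1].astype(np.float32); print(n,nm,s[i],ce[i].round(1),cv2.minAreaRect(pts))
    z=cv2.resize(im[v0:v1,u0:u1],None,fx=4,fy=4,interpolation=cv2.INTER_CUBIC); ims.append(cv2.copyMakeBorder(z,0,0,0,0,0))
    np.save(f"pics/{n}.npy",c,allow_pickle=True)
z=np.vstack(ims)[:, :]; z=np.clip(z*1.6,0,255).astype(np.uint8)
cv2.imwrite("pics/z0.png",ims[0][:,:,::-1]);cv2.imwrite("pics/z1.png",np.clip(ims[1]*1.4,0,255).astype(np.uint8)[:,:,::-1])
E
```

```text
top red [353 164   6   7  26] [355.  167.2] ((354.75, 167.24998474121094), (4.242640495300293, 4.949747085571289), 45.0)
top blue [285 175  41  11 240] [304.  179.2] ((304.9757080078125, 180.63497924804688), (9.512216567993164, 40.044437408447266), 86.18592071533203)
scene red [321 136   7  25 110] [324.2 147.4] ((324.0, 148.0), (24.0, 6.0), 90.0)
scene blue [293 152  46  81 502] [319.5 188.5] ((314.5458068847656, 191.43731689453125), (16.178876876831055, 89.74462890625), 36.15818786621094)
scene blue [283 182  31  40 366] [296.9 201.7] ((296.95074462890625, 201.2902069091797), (10.572793960571289, 44.970916748046875), 34.07719802856445)
```

View pics/z0.png

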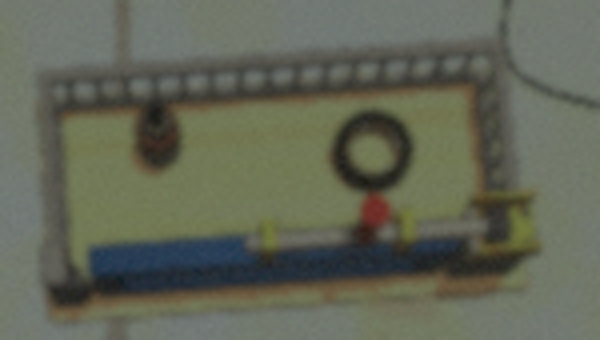

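View pics/z1.png

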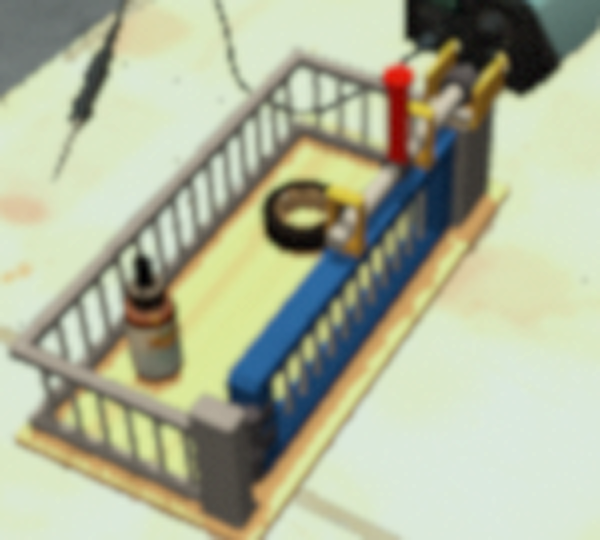

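The crops show the knob cap at top-view (356,167) and scene (324,138.5). The bolt rod runs from top-view (325,175) to (387,171.5), with the keeper at its right end and the hinge on the left.

```bash
python3 - <<'E'
from h import *
t=np.load("pics/top.npy",allow_pickle=True).item(); s=np.load("pics/scene.npy",allow_pickle=True).item()
o1,d1=ray(t,355.9,167.2); o2,d2=ray(s,324.2,138.6)
k=np.linalg.lstsq(np.c_[d1,-d2],o2-o1,rcond=None)[0]; p,q=o1+d1*k[0],o2+d2*k[1]; print("cap",p.round(4),q.round(4)); print("cap onz",onz(t,355.9,167.2,.19),onz(s,324.2,138.6,.189))
f=lambda u,v:(262+u/4,115+v/4)
for nm,a,b,z in(("rod",(262,241),(490,227),.12),("base",(50,320),(525,288),.01),("back",(45,72),(490,48),.085)):
    A,B=onz(t,*f(*a),z),onz(t,*f(*b),z); print(nm,A.round(4),B.round(4),"hinge dir yaw", np.degrees(np.arctan2(-(A-B)[0],(A-B)[1])))
# base front edge in scene
g=lambda u,v:(225+u/4,120+v/4)
A,B=onz(s,*g(250,538),.01),onz(s,*g(508,190),.01);print(A,B,np.degrees(np.arctan2(-(A-B)[0],(A-B)[1])))
E
```

```text
cap [ 0.6034 -0.1241  0.1921] [ 0.6045 -0.1236  0.1924]
cap onz [ 0.60390554 -0.12437613  0.19      ] [ 0.60685884 -0.12734632  0.189     ]
rod [ 0.5979 -0.0552  0.12  ] [ 0.6089 -0.2095  0.12  ] hinge dir yaw 4.0865721790329035
base [0.5606 0.0987 0.01  ] [ 0.5878 -0.2555  0.01  ] hinge dir yaw 4.398239042591914
back [0.7267 0.0982 0.085 ] [ 0.7474 -0.2184  0.085 ] hinge dir yaw 3.7391004612232144
[0.56554965 0.09468405 0.01      ] [ 0.58938738 -0.25442058  0.01      ] 3.906233240821456
```

Request:
{"fn": "servo_tool", "kwargs": {
  "motion": [
    [0, 3, -4, 3, 2],
    [0, 6, -9, 3, 4],
    [0, 10, -14, 3, 6],
    [0, 13, -19, 3, 8],
    [0, 17, -25, 3, 10],
    [0, 20, -30, 3, 12],
    [0, 24, -35, 3, 14],
    [0, 27, -40, 3, 16],
    [0, 31, -45, 3, 18],
    [0, 34, -50, 3, 20],
    [0, 38, -55, 3, 20.7],
    [0, 41, -60, 3, 20.7],
    [0, 44.6, -65.1, 3, 20.7],
    [0, 44.6, -65.1, 3, 20.7],
    [0, 44.6, -65.1, 3, 20.7],
    [0, 44.6, -65.1, 3, 20.7]
  ],
  "squeeze": 30
}}

```text
time_s: 2.2
ee_pos: [0.6033, -0.123, 0.4352]
eef_rot: [-3.141, 0.001, -3.07]
force: [-0.1, 0.3, 0.6]
grip_width: 0.0939
grip_force: 0.0
```

```bash
python3 - <<'E'
from h import *
from scipy.spatial.transform import Rotation as Ro
o=ctrl.get_obs(); c=ctrl.camera("wrist"); print(o["ee_pos"],o["eef_rot"],o["qpos"],o["time_s"])
cv2.imwrite("pics/w1.png",c["image"][:,:,::-1])
E=np.eye(4);E[:3,:3]=Ro.from_euler("xyz",o["eef_rot"]).as_matrix();E[:3,3]=o["ee_pos"]
c["camera_from_world"]=np.linalg.inv(E@c["hand_eye"])
np.save("pics/w1.npy",c,allow_pickle=True)
hsv=cv2.cvtColor(c["image"],cv2.COLOR_RGB2HSV); m=cv2.inRange(hsv,(0,150,50),(6,255,255))|cv2.inRange(hsv,(172,150,50),(180,255,255))
k,l,s,ce=cv2.connectedComponentsWithStats(m)
for i in range(1,k):
    if s[i,4]>60: print(s[i],ce[i])
print("expected cap",proj(c,[.604,-.1245,.192]),"foot",proj(c,[.604,-.1245,.13]))
E
```

```text
[ 0.60327758 -0.12297585  0.43520984] [-3.14147737e+00  6.02820760e-04 -3.06988478e+00] [-2.60582423e-01  4.29177228e-01  1.27553863e+00  8.84689934e-05
  1.43626935e+00 -1.90309843e+00] 2.2
[538   0  73  14 807] [574.55885998   5.53283767]
[301 194  29  46 869] [315.23475259 218.90794016]
expected cap (np.float64(314.90305202211925), np.float64(222.8037535736643)) foot (np.float64(315.31513030826454), np.float64(200.7497415858382))
```

View pics/w1.png

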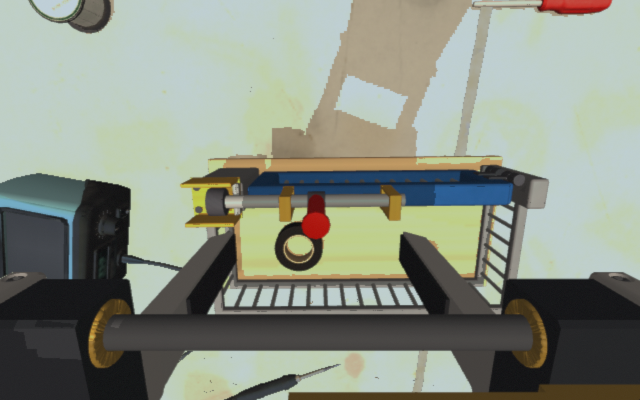

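The wrist view shows the cap at (316,225), the head in the keeper at (217,202), the rod line at v≈201 and the hinge end at about (525,190). I'll refine the knob, yaw and hinge from these.

```bash
python3 - <<'E'
from h import *
c=np.load("pics/w1.npy",allow_pickle=True).item()
print("cap",onz(c,316,224.7,.192)); 
A=onz(c,398,201,.12);B=onz(c,232,201.5,.12);print("rod",A,B,np.degrees(np.arctan2(-(A-B)[0],(A-B)[1])))
A=onz(c,502,156.5,.01);B=onz(c,209,158.5,.01);print("base",A,B,np.degrees(np.arctan2(-(A-B)[0],(A-B)[1])))
for u,v in((502,182),(508,205),(545,180),(545,205),(260,182)): print(u,v,onz(c,u,v,.105))
print("head",onz(c,217,202,.12))
E
```

```text
cap [ 0.60534235 -0.12363079  0.192     ]
rod [ 0.60132382 -0.04899463  0.12      ] [ 0.61281115 -0.20021145  0.12      ] 4.344184275666381
base [0.56319689 0.09899081 0.01      ] [ 0.59149623 -0.25525219  0.01      ] 4.567476874401691
502 182 [0.57932622 0.05075647 0.105     ]
508 205 [0.601171   0.06135378 0.105     ]
545 180 [0.57446914 0.0909118  0.105     ]
545 205 [0.5985786  0.09695411 0.105     ]
260 182 [ 0.59598047 -0.17762302  0.105     ]
head [ 0.61427948 -0.21387213  0.12      ]
```

Request:
{"fn": "servo_tool", "kwargs": {
  "motion": [
    [0, 0.2, -0.1, -3, 0],
    [0, 0.2, -0.1, -6, 0],
    [0, 0.2, -0.1, -8.3, 0],
    [0, 0.2, -0.1, -8.3, 0],
    [0.5, 0.2, -0.1, -8.3, 0],
    [0.7, 0.2, -0.1, -8.3, 0],
    [0.8, 0.2, -0.1, -8.3, 0],
    [1, 0.2, -0.1, -8.3, 0],
    [1, 0.2, -0.1, -8.3, 0],
    [1, 0.2, -0.1, -8.3, 0]
  ],
  "squeeze": 30
}}

```text
time_s: 3.5
ee_pos: [0.6057, -0.1251, 0.3517]
eef_rot: [3.142, -0.0, -3.071]
force: [-1.1, -0.4, 0.3]
grip_width: 0.0371
grip_force: 0.0
```

Request:
{"fn": "servo_tool", "kwargs": {
  "motion": [
    [1, 0, 0, 0, 0],
    [1, 0, 0, 0, 0],
    [1, 0, 0, 0, 0],
    [1, 0, 0, 0, 0],
    [1, 0, 0, 0, 0]
  ]
}}

```text
time_s: 4.12
ee_pos: [0.6057, -0.1251, 0.3516]
eef_rot: [3.141, -0.0, -3.071]
force: [0.3, 0.5, -1.3]
grip_width: 0.0196
grip_force: 30.0
```

```bash
python3 - <<'E'
from h import *
o=ctrl.get_obs(); print(o["time_s"],o["grip_width"],o["grip_force"],o["force"])
a=ctrl.camera("scene")["image"][85:195,260:410]; w=ctrl.camera("wrist")["image"][150:350,200:440]
z=np.hstack([cv2.resize(a,(400,293)),cv2.resize(w,(352,293))]); cv2.imwrite("pics/g.png",z[:,:,::-1])
E
```

```text
4.125 0.019638589163177945 30.000008046627045 [ 0.32625096  0.54925334 -1.3035727 ]
```

View pics/g.png

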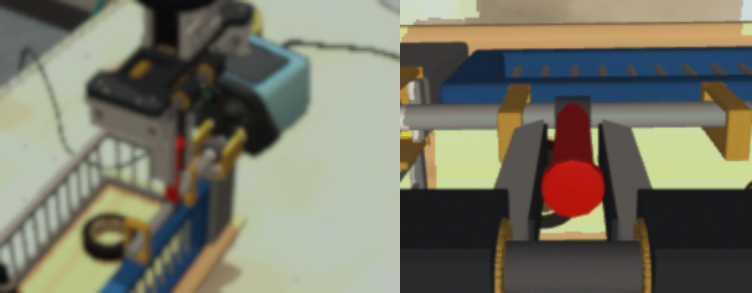

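The wrist crop shows the red knob and cap between the fingers, over the rod, with both staples clear. I'll test with a gentle lift.

Request:
{"fn": "servo_tool", "kwargs": {
  "motion": [
    [1, 0, 0, 0.2, 0],
    [1, 0, 0, 0.5, 0],
    [1, 0, 0, 0.8, 0],
    [1, 0, 0, 1.1, 0],
    [1, 0, 0, 1.1, 0]
  ]
}}

```text
time_s: 4.85
ee_pos: [0.6057, -0.1251, 0.363]
eef_rot: [-3.142, 0.0, -3.071]
force: [-0.4, 1.4, -2.0]
grip_width: 0.0195
grip_force: 30.0
```

```bash
python3 - <<'E'
from h import *
o=ctrl.get_obs(); print(o["time_s"],o["ee_pos"],o["grip_width"],o["force"],o["moment"])
a=ctrl.camera("scene")["image"][85:195,260:410]; w=ctrl.camera("wrist")["image"][150:350,200:440]
z=np.hstack([cv2.resize(a,(400,293)),cv2.resize(w,(352,293))]); cv2.imwrite("pics/g2.png",z[:,:,::-1])
E
```

```text
4.85 [ 0.60568542 -0.1250788   0.36295036] 0.01948265685854966 [-0.36150918  1.41012601 -2.00528735] [ 0.27357568  0.02570385 -0.02513033]
```

View pics/g2.png

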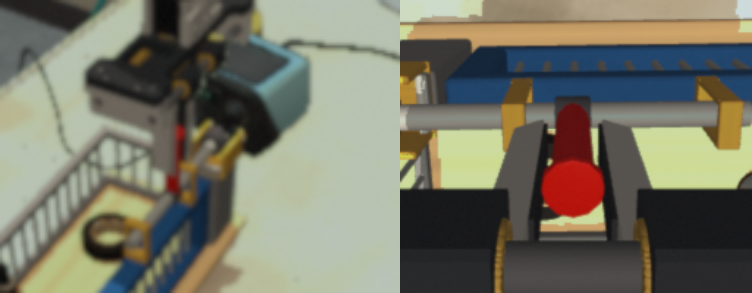

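The rod stayed fixed in the wrist view while the staples dropped, so the bolt is lifted about 11 mm. Next I'll draw it back.

Request:
{"fn": "servo_tool", "kwargs": {
  "motion": [
    [1, -0.03, 0.4, 0, 0],
    [1, -0.06, 0.8, 0, 0],
    [1, -0.09, 1.2, 0, 0],
    [1, -0.12, 1.6, 0, 0],
    [1, -0.15, 2.0, 0, 0],
    [1, -0.18, 2.4, 0, 0],
    [1, -0.21, 2.8, 0, 0],
    [1, -0.24, 3.2, 0, 0],
    [1, -0.27, 3.6, 0, 0],
    [1, -0.3, 4.0, 0, 0],
    [1, -0.3, 4.0, 0, 0]
  ]
}}

```text
time_s: 6.32
ee_pos: [0.6027, -0.0846, 0.3626]
eef_rot: [3.141, -0.0, -3.071]
force: [-1.6, 1.8, -3.0]
grip_width: 0.0198
grip_force: 30.0
```

```bash
python3 - <<'E'
from h import *
o=ctrl.get_obs(); print(o["time_s"],o["ee_pos"],o["eef_rot"],o["grip_width"],o["force"],o["moment"])
w=ctrl.camera("wrist")["image"]; cv2.imwrite("pics/d.png",w[:,:,::-1])
K=o["ee_pos"][:2]; H=np.array([.590,.0736])
for a in (5,10,15,20,21):
    t=-np.radians(a); R=np.array([[np.cos(t),-np.sin(t)],[np.sin(t),np.cos(t)]]); print(a,((H+R@(K-H)-K)*100).round(2))
E
```

```text
6.325 [ 0.60265531 -0.08464317  0.36260346] [ 3.14102910e+00 -3.07403898e-04 -3.07072550e+00] 0.019755572602377647 [-1.61948143  1.83701144 -2.95279416] [0.20919219 0.42148285 0.0139192 ]
5 [-1.38 -0.05]
10 [-2.77  0.02]
15 [-4.14  0.21]
20 [-5.49  0.52]
21 [-5.75  0.6 ]
```

View pics/d.png

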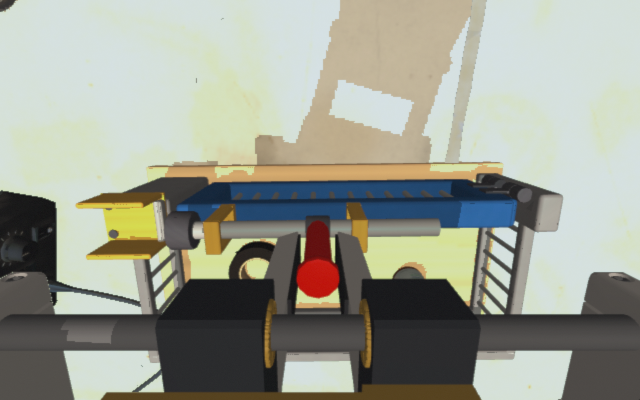

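The head at (181,230) is clear of the keeper lip, which ends at about u=163. I'll swing the gate now.

Request:
{"fn": "servo_tool", "kwargs": {
  "motion": [
    [1, -0.3, -0.01, 0, -1],
    [1, -0.7, -0.03, 0, -2.5],
    [1, -1.1, -0.04, 0, -4],
    [1, -1.52, -0.05, 0, -5.5],
    [1, -1.94, -0.03, 0, -7],
    [1, -2.36, 0, 0, -8.5],
    [1, -2.77, 0.02, 0, -10],
    [1, -3.18, 0.06, 0, -11.5],
    [1, -3.6, 0.12, 0, -13],
    [1, -4.0, 0.19, 0, -14.5],
    [1, -4.4, 0.27, 0, -16],
    [1, -4.8, 0.36, 0, -17.5],
    [1, -5.2, 0.45, 0, -19],
    [1, -5.49, 0.52, 0, -20],
    [1, -5.49, 0.52, 0, -20],
    [1, -5.49, 0.52, 0, -20]
  ]
}}

```text
time_s: 8.38
ee_pos: [0.5478, -0.0799, 0.3627]
eef_rot: [-3.142, 0.0, 2.863]
force: [3.4, -1.1, -1.2]
grip_width: 0.0197
grip_force: 30.0
```

```bash
python3 - <<'E'
from h import *
from scipy.spatial.transform import Rotation as Ro
o=ctrl.get_obs(); c=ctrl.camera("wrist"); print(o["time_s"],o["ee_pos"],o["eef_rot"],o["grip_width"],o["force"],o["moment"])
E=np.eye(4);E[:3,:3]=Ro.from_euler("xyz",o["eef_rot"]).as_matrix();E[:3,3]=o["ee_pos"]
c["camera_from_world"]=np.linalg.inv(E@c["hand_eye"]); np.save("pics/e.npy",c,allow_pickle=True)
cv2.imwrite("pics/e.png",c["image"][:,:,::-1])
E
```

```text
8.375 [ 0.54784095 -0.07991208  0.36267333] [-3.14154199e+00  2.35754125e-05  2.86332710e+00] 0.019654097787200526 [ 3.3812602  -1.12311177 -1.22842784] [-0.21237059 -0.49773258 -0.02472863]
```

View pics/e.png

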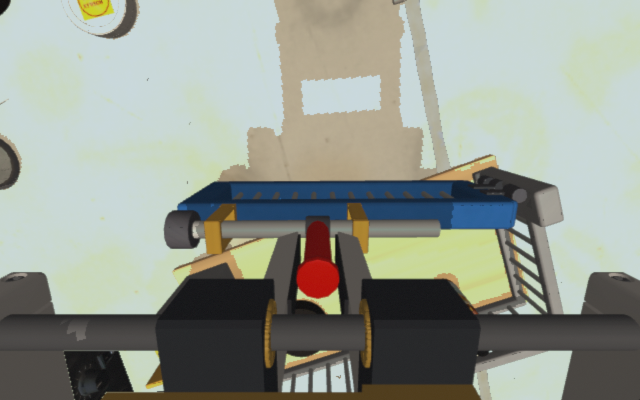

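The gate has turned with the tool: its rail is level in the view while the store is tilted about 20°. The bolt is still drawn and the grip is firm. I'll let it settle, then hand in.

Request:
{"fn": "servo_tool", "kwargs": {
  "motion": [
    [1, 0, 0, 0, 0],
    [1, 0, 0, 0, 0],
    [1, 0, 0, 0, 0],
    [1, 0, 0, 0, 0],
    [1, 0, 0, 0, 0],
    [1, 0, 0, 0, 0]
  ]
}}

```text
time_s: 9.18
ee_pos: [0.5478, -0.0799, 0.3626]
eef_rot: [-3.142, -0.0, 2.863]
force: [4.5, -2.3, -1.8]
grip_width: 0.0197
grip_force: 30.0
```

```bash
python3 -c "
from station import ctrl
o=ctrl.get_obs(); print(o['ee_pos'],o['grip_width'],o['force']); print(ctrl.hand_in())"
```

```text
[ 0.547802   -0.07990415  0.36261123] 0.019659421274703177 [ 4.53322157 -2.34489764 -1.81686666]
the job is handed in; nothing more can be done
None
```

I lifted the bolt about 11 mm, drew it back about 40 mm clear of the keeper, then pulled the gate about 20° open and handed in at about 9 s with the gripper still holding it steady; the hand-in gave no verdict.

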